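# Lay out the palette knives by length beside the dressed plate

### The arm

A 6-joint arm with a two-finger parallel gripper is mounted at the origin on the work surface. World frame = base frame: x ahead of the robot, y to its left, z up, the work surface at z = 0. Lengths are in mm, angles in degrees, forces in N, time in s.
With the tool pointing down it reaches from about 275 to 850 mm from the base axis. Payload 19 kg.
Tool frame: the origin (TCP) lies midway between the tips of the shut fingers; the grasp point (between the pads) lies 19 mm behind it; z points along the fingers, y is the line along which they close (so a half turn about z gives the same grasp; the last joint's range is limited). The gripper opens to 85 mm and grips with 20 to 120 N. Pads are 22 mm wide; open, the fingers measure 114 mm over their backs; the gripper's body (76 mm by 85 mm) begins 54 mm behind the grasp point. The pads swing forward as they close: fully open they stand 13 mm farther back than shut.
Start: joints at [66.291, 8.623, 82.357, -0, 89.026, -7.678], TCP at [158.799, 552.606, 231.267] pointing down, gripper open.
Joint ranges: [-160.23, 160.23], [-39.13, 120.54], [6.94, 153.29], [-79.49, 259.48], [9.18, 160.14], [-161.06, 161.06]. Speed limits (degrees/s): [108.29, 108.29, 127.2, 172.46, 172.46, 172.46].

### API

Orientations are given as [roll, pitch, yaw] about the fixed x, y, z axes, in that order (R = Rz(yaw) Ry(pitch) Rx(roll)).
In Python, from bench import arm, eyes, finish_job gives the robot as it stands.
- The arm moves only by the tool play_rows, never from a script. Its arguments are lists of equal length, an entry for each row: "travel": the shift along the tool's x, y, z in m, a list of three; "roll": the turn about the tool's z in rad. In form: {"travel": [[tx, ty, tz], ...], "roll": [roll, ...]}. A call has 1 to 8 rows; each row shifts and turns the commanded pose from where the row before left it, along the tool's axes as they then stand; what a row does not reach is not made up. A row lasts 1/10 s, in which the tool goes at most 50 mm and 8.59 degrees, less where a joint would pass 70% of its speed; a pose out of reach is approached as far as the arm can. A call with a gripper value outside its range is refused whole. "gripper" is the opening, from 0 (shut) to 1 (fully open), set as the call begins (left out, the last holds). The fingers move at their own pace and stop on an object; the grip force is fixed at half the most. Time passes only in rows, so rows that do not move let the fingers close. It gives the time, the measured TCP pose, the force, the opening and the grip force at its end, in the units of the state.
- arm.read_state(): the state, without advancing time (a new reading comes with each control period).
- eyes.read_camera(name): name is "scene" or "top"; returns (picture, depth): 384x512x3 uint8, red, green, blue; 384x512 float32, mm along the optical axis (not along the pixel's ray), 0 where there is no reading.
- eyes.get_calibration(name): a dict with "fx", "fy", "cx", "cy" (pixels), "R" (3x3) and "t" (3): a world point X has camera coordinates R X + t. Camera axes: x right, y down, z forward; pixel columns grow to the right and rows downward; lengths in mm; the calibration is good to about 2 mm. A picture is of the moment at which its call begins. get_calibration takes no time and is no camera call.
- finish_job(): hands the job in; it is judged then, once.
The state is a dict: "time_s": time; "joint_pos": joint angles; "qvel": joint speeds; "effort": joint torques, N m; "position": TCP position; "tcp_rot": TCP orientation; "contact_force": force on the tool from outside, world axes, zero at the start; "moment": the same for the moment, N m; "gripper_width": finger opening in mm; "gripper_force": force on a finger pad.
Only numpy, scipy, OpenCV 4.12 (cv2) and the standard library are available. Lean on these libraries where they do the work, as an engineer would, in place of code of your own. Each camera call takes 0.05 s, during which the arm holds its last target. There are 200 camera calls.

### The job

Set up the plating station: lay the four palette knives on the tool board in order of length, the shortest on the pad nearest the white plate and the longest on the pad farthest from it. Lay each one flat with the middle of its handle on the middle of its rubber pad and its blade straight along the board, pointing away from the robot. The longest knife's blade is caught under the edge of the plate: draw it out without shifting or tipping the plate.

Things in the scene. Friction and masses are not known exactly. Their poses are not given: they have to be found in the camera images.
- knife_a_grip (a point): The shortest palette knife, 140 mm overall: black handle 78 x 16 x 15 high, 10 neck, flat round-ended steel blade 52 x 18 x 3 thick; handle and blade undersides in one plane. Point: middle of the handle, half-way up (7.5 above its support); x along the knife towards the blade tip, z up. Starts on the bench.
- knife_b_grip (a point): The second shortest palette knife, 173 mm overall: black handle 86 x 16 x 15 high, 10 neck, flat round-ended steel blade 77 x 20 x 3 thick; handle and blade undersides in one plane. Point: middle of the handle, half-way up (7.5 above its support); x along the knife towards the blade tip, z up. Starts on the bench.
- knife_c_grip (a point): The second longest palette knife, 206 mm overall: black handle 94 x 17 x 15 high, 10 neck, flat round-ended steel blade 102 x 23 x 3 thick; handle and blade undersides in one plane. Point: middle of the handle, half-way up (7.5 above its support); x along the knife towards the blade tip, z up. Starts on the bench.
- knife_d_grip (a point): The longest palette knife, 240 mm overall: black handle 100 x 18 x 15 high, 10 neck, flat round-ended steel blade 130 x 26 x 3 thick; handle and blade undersides in one plane. Point: middle of the handle, half-way up (7.5 above its support); x along the knife towards the blade tip, z up. Starts with 10-22 mm of blade tip under the plate; 35 mm straight back frees it.
- pad1: Ribbed dark rubber pad 1 of four in a row, counted from the left (+y end), flush in the tool board: 120 x 44 mm, pads 70 mm apart. Origin: middle of its top face, 8 mm above the bench, where the middle of a handle belongs; x along the pad, away from the robot, as the blade must point; y left.
- pad2: Ribbed dark rubber pad 2 of four in a row, counted from the left (+y end), flush in the tool board: 120 x 44 mm, pads 70 mm apart. Origin: middle of its top face, 8 mm above the bench, where the middle of a handle belongs; x along the pad, away from the robot, as the blade must point; y left.
- pad3: Ribbed dark rubber pad 3 of four in a row, counted from the left (+y end), flush in the tool board: 120 x 44 mm, pads 70 mm apart. Origin: middle of its top face, 8 mm above the bench, where the middle of a handle belongs; x along the pad, away from the robot, as the blade must point; y left.
- pad4: Ribbed dark rubber pad 4 of four in a row, counted from the left (+y end), flush in the tool board: 120 x 44 mm, pads 70 mm apart. Origin: middle of its top face, 8 mm above the bench, where the middle of a handle belongs; x along the pad, away from the robot, as the blade must point; y left.
- board: Beech tool board, 290 x 272 x 8 mm, fixed on the bench, the four pads in its robot-side half. Origin: centre of its underside; x away from the robot, parallel to the pads, y left along the row. It lies left or right on the bench, the plate on the other side.
- plate: White porcelain plate, 180 (x) x 170 (y) x 18 mm high, 0.9 kg, dressed with radish discs, loose and level on a blue mat 3 mm thick; its robot-side edge projects 45 mm past the mat and rests on the longest knife's blade. It stays level when the blade is gone. Origin: centre of its underside; x away from the robot, z up.
Not all that is in view belongs to the job. Leave any orange or purple look-alike of the part that bears knife_b_grip alone.

How it is judged (in metres and radians):
At the end, for the whole second after the job is handed in: Knives in order of length, shortest on the pad nearest the plate; each handle's middle within 30 mm along and 14 mm across of its pad's middle, flat (0.1 rad), along the pad within 0.2 rad, blade away from the robot, at rest. Plate within 15 mm of its start and level (0.08 rad) (((y of plate in the frame of board above 0 m and (x of knife_a_grip in the frame of pad1 between -0.03 and 0.03 m and y of knife_a_grip in the frame of pad1 between -0.014 and 0.014 m and z of knife_a_grip in the frame of pad1 between 0 and 0.014 m and angle between the x axis of knife_a_grip and the x axis of pad1, either way round below 0.2 rad and x of board in the frame of knife_a_grip above 0.02 m) and (x of knife_b_grip in the frame of pad2 between -0.03 and 0.03 m and y of knife_b_grip in the frame of pad2 between -0.014 and 0.014 m and z of knife_b_grip in the frame of pad2 between 0 and 0.014 m and angle between the x axis of knife_b_grip and the x axis of pad2, either way round below 0.2 rad and x of board in the frame of knife_b_grip above 0.02 m) and (x of knife_c_grip in the frame of pad3 between -0.03 and 0.03 m and y of knife_c_grip in the frame of pad3 between -0.014 and 0.014 m and z of knife_c_grip in the frame of pad3 between 0 and 0.014 m and angle between the x axis of knife_c_grip and the x axis of pad3, either way round below 0.2 rad and x of board in the frame of knife_c_grip above 0.02 m) and (x of knife_d_grip in the frame of pad4 between -0.03 and 0.03 m and y of knife_d_grip in the frame of pad4 between -0.014 and 0.014 m and z of knife_d_grip in the frame of pad4 between 0 and 0.014 m and angle between the x axis of knife_d_grip and the x axis of pad4, either way round below 0.2 rad and x of board in the frame of knife_d_grip above 0.02 m)) or (y of plate in the frame of board below 0 m and (x of knife_a_grip in the frame of pad4 between -0.03 and 0.03 m and y of knife_a_grip in the frame of pad4 between -0.014 and 0.014 m and z of knife_a_grip in the frame of pad4 between 0 and 0.014 m and angle between the x axis of knife_a_grip and the x axis of pad4, either way round below 0.2 rad and x of board in the frame of knife_a_grip above 0.02 m) and (x of knife_b_grip in the frame of pad3 between -0.03 and 0.03 m and y of knife_b_grip in the frame of pad3 between -0.014 and 0.014 m and z of knife_b_grip in the frame of pad3 between 0 and 0.014 m and angle between the x axis of knife_b_grip and the x axis of pad3, either way round below 0.2 rad and x of board in the frame of knife_b_grip above 0.02 m) and (x of knife_c_grip in the frame of pad2 between -0.03 and 0.03 m and y of knife_c_grip in the frame of pad2 between -0.014 and 0.014 m and z of knife_c_grip in the frame of pad2 between 0 and 0.014 m and angle between the x axis of knife_c_grip and the x axis of pad2, either way round below 0.2 rad and x of board in the frame of knife_c_grip above 0.02 m) and (x of knife_d_grip in the frame of pad1 between -0.03 and 0.03 m and y of knife_d_grip in the frame of pad1 between -0.014 and 0.014 m and z of knife_d_grip in the frame of pad1 between 0 and 0.014 m and angle between the x axis of knife_d_grip and the x axis of pad1, either way round below 0.2 rad and x of board in the frame of knife_d_grip above 0.02 m))) and angle between each of knife_a_grip, knife_b_grip, knife_c_grip, knife_d_grip's own z axis and vertical below 0.1 rad and linear speed of each of knife_a, knife_b, knife_c, knife_d below 0.02 m/s and angular speed of each of knife_a, knife_b, knife_c, knife_d below 0.2 rad/s and distance of plate from where it was at the start of the episode below 0.015 m and angle between plate's own z axis and vertical below 0.08 rad); the robot touches nothing.
It fails at once if the dressed plate is shifted by more than 15 mm or tipped by more than 0.08 rad (about 5 degrees) (distance of plate from where it was at the start of the episode above 0.015 m or angle between plate's own z axis and vertical above 0.08 rad).
It also fails if it takes over 96 s, if anything falls off the work surface, if the arm or the gripper's body presses on something with over 40 N, if the wrist force passes 120 N, or if a joint passes its speed limit or range.

## Working session

There is one attempt and no reset: what is moved stays moved. The work goes in short steps, Python scripts to look and compute and a tool call to move; the robot and the scene stay as the last step left them, time stands still between calls to the robot, and variables do not carry over. Pictures are saved under pics/ and viewed, at most 14 in all, crops included, and the job is handed in when it is done.

Besides the shell and the picture viewer there is one more tool, called in YAML: its name, and indented under it one key for each argument. play_rows: Moves the arm, as the interface text tells. Its arguments: {"type":"object","properties":{"travel":{"type":"array"},"roll":{"type":"array"},"gripper":{"type":"number"}},"required":["travel","roll"]}

```bash
mkdir -p pics; ls; python3 - <<'E'
from bench import arm, eyes
import cv2, numpy as np
for n in ("top","scene"):
    p,d=eyes.read_camera(n); np.savez(f"pics/{n}0.npz",p=p,d=d)
    cv2.imwrite(f"pics/{n}0.png",cv2.resize(p[:,:,::-1],(800,600),interpolation=cv2.INTER_CUBIC))
    c=eyes.get_calibration(n); print(n,{k:np.round(v,3).tolist() for k,v in c.items()})
s=arm.read_state();print(s)
E
```

```text
pics
top {'fx': 474.145, 'fy': 474.145, 'cx': 264.536, 'cy': 188.69, 'R': [[-0.01, -1.0, -0.012], [-0.984, 0.012, -0.178], [0.178, 0.01, -0.984]], 't': [-3.77, 518.761, 1248.552]}
scene {'fx': 354.71, 'fy': 354.71, 'cx': 256.072, 'cy': 191.414, 'R': [[0.793, 0.609, 0.012], [0.491, -0.626, -0.606], [-0.361, 0.486, -0.796]], 't': [-412.336, -227.612, 1192.262]}
{'time_s': 0.1, 'joint_pos': array([ 6.62901826e+01,  8.64731127e+00,  8.23882583e+01,  9.26577085e-04,
        8.90275665e+01, -7.67730232e+00]), 'qvel': array([-0.06684855, -0.05975763, -0.029662  , -0.01596691,  0.10191622,
        0.01211433]), 'effort': array([ 2.02264207e-03, -7.14367747e+01, -5.71799076e+01, -2.15170235e-04,
        7.04604652e-03,  1.13484526e-05]), 'position': array([158.72437717, 552.42396932, 230.75289614]), 'tcp_rot': array([-1.79937554e+02, -9.35269007e-03,  1.63967464e+02]), 'contact_force': array([-0.15461635,  0.53088241, -0.68240599]), 'moment': array([ 0.06938685, -0.00044824,  0.02997622]), 'gripper_force': 0.0, 'gripper_width': 85.67520121075185}
```

View pics/top0.png

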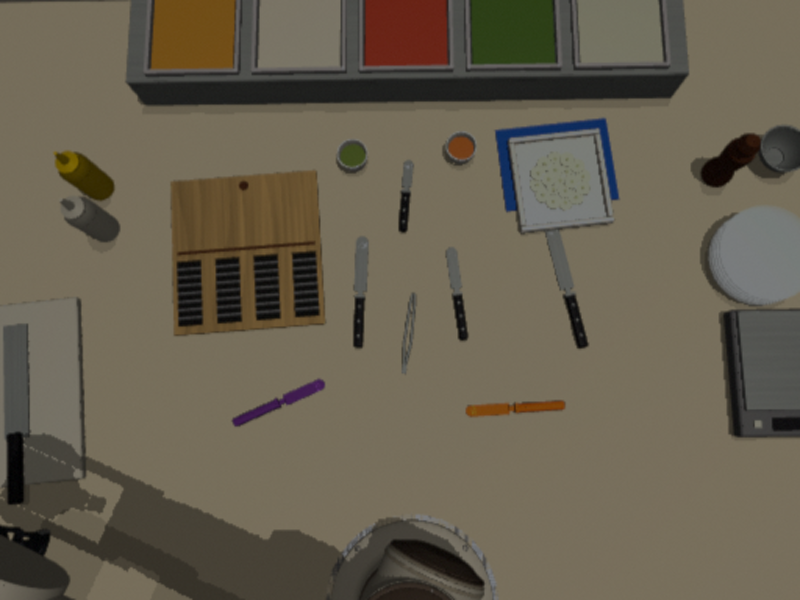

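View pics/scene0.png

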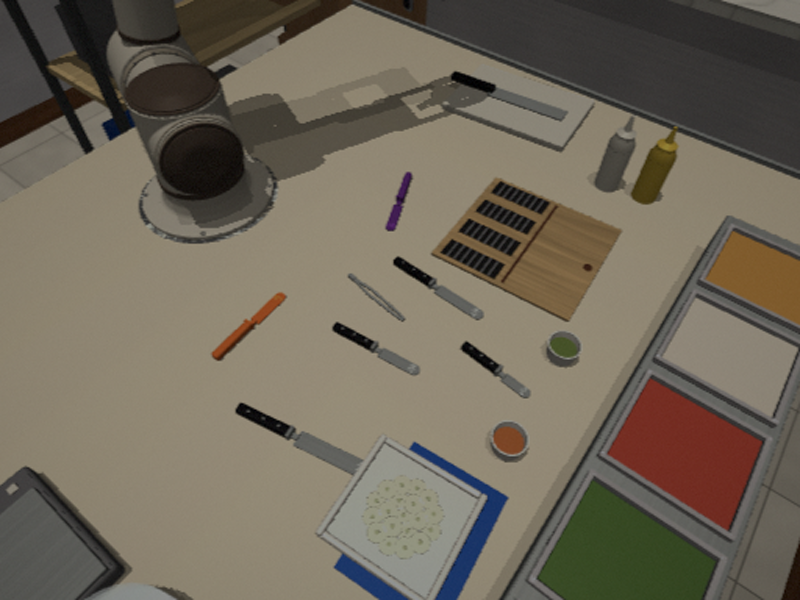

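The top view shows the board on the left, at (248,252) in the enlarged picture, and the plate on the right, at (560,180). The black-handled knives are A (405,195), B (457,293), C (360,290) and D (568,290), with D's tip under the plate. The purple (280,402) and orange (515,408) look-alikes and the big knife at (15,410) are to be left alone. The plate is on −y, so the order is A→pad4, B→pad3, C→pad2, D→pad1.

```bash
cat > h.py <<'E'
import numpy as np, cv2
from bench import eyes
def ray(c,uv,z):
    uv=np.atleast_2d(np.asarray(uv,float)); R=np.array(c["R"]);t=np.array(c["t"])
    d=np.c_[(uv[:,0]-c["cx"])/c["fx"],(uv[:,1]-c["cy"])/c["fy"],np.ones(len(uv))]@R
    o=-R.T@t
    return (o+d*((z-o[2])/d[:,2])[:,None])[:,:2]
def blobs(p,c,mask,z,amin=60):
    """connected regions -> centre, length, width, axis angle (deg) on plane z"""
    out=[]
    for k in cv2.findContours(mask.astype(np.uint8),cv2.RETR_EXTERNAL,cv2.CHAIN_APPROX_NONE)[0]:
        if cv2.contourArea(k)<amin: continue
        w=ray(c,k[:,0,:],z).astype(np.float32)
        (cx,cy),(a,b),_=r=cv2.minAreaRect(w); q=cv2.boxPoints(r)
        e=max([q[1]-q[0],q[2]-q[1]],key=np.linalg.norm); e=e if e[0]>0 else -e
        out.append((k[:,0,:].mean(0).round(),np.round([cx,cy,max(a,b),min(a,b),np.degrees(np.arctan2(e[1],e[0]))],1)))
    return out
E
python3 - <<'E'
from h import *
for n in ("top","scene"):
    f=np.load(f"pics/{n}0.npz");p=f["p"];c=eyes.get_calibration(n)
    m=(p.max(2)<50); m=cv2.morphologyEx(m.astype(np.uint8),cv2.MORPH_CLOSE,np.ones((3,3)))
    print(n,"dark")
    for b in blobs(p,c,m,12,30):
        if b[1][2]<150: print(*b)
    hsv=cv2.cvtColor(p,cv2.COLOR_RGB2HSV)
    # whole knives: differ from bench: grey/low-sat
    m=cv2.morphologyEx(((hsv[...,1]<60)|(p.max(2)<60)).astype(np.uint8),cv2.MORPH_CLOSE,np.ones((3,3)))
    print("grey")
    for b in blobs(p,c,m,4,60):
        if 100<b[1][2]<300: print(*b)
    if n=="top":
        print("bench hsv",hsv[250,270],"board",hsv[130,160],"shadow",hsv[310,100])
        print("plate")
        m=(p.min(2)>115); print([b for b in blobs(p,c,m,21,600)])
    cv2.imwrite(f"pics/crop_{n}.png",cv2.resize(p[90:230,95:400,::-1],None,fx=2.6,fy=2.6,interpolation=cv2.INTER_CUBIC)) if n=="top" else 0
E
```

```text
top dark
[ 22. 361.] [ 73.7 638.4 130.7 115.7   5.1]
[ 10. 298.] [230.3 680.4 122.9  38.3   5. ]
[503. 271.] [ 290.7 -650.7   47.4   21.3   89.4]
[229. 206.] [477.3  90.   84.5  16.7  -0.7]
[368. 205.] [ 475.2 -297.2   96.3   19.3   11.8]
[294. 202.] [484.  -91.8  80.3  15.1   6.8]
[121. 187.] [534.1 395.1 117.6  42.8   3.9]
[146. 185.] [539.2 325.4 117.8  43.1   3.9]
[171. 183.] [543.8 255.5 117.3  42.8   4.3]
[195. 182.] [548.5 185.9 117.3  42.5   3.3]
[258. 135.] [680.3   7.1  74.9  15.2  -5.1]
[474. 103.] [ 773.1 -609.5  149.8   85.6  -78.3]
[505.  93.] [ 793.9 -699.    77.    51.7   -5.9]
grey
[460. 352.] [  97.4 -517.6  297.5  187.8   89.5]
bench hsv [ 21  58 119] board [ 18 138 100] shadow [ 21  61 118]
plate
[(array([485., 164.]), array([ 592.8, -628.9,  169.8,  141.2,   -5.9])), (array([357., 125.]), array([ 730. , -282. ,  164. ,  160.3,  -84.2]))]
scene dark
[508. 368.] [1202.1  -19.7   84.9   18.   -89.6]
[169. 269.] [ 480.8 -298.4  100.3   18.5   11.4]
[307. 229.] [686.6   5.2  74.4  19.4  -4.8]
[227. 215.] [490.5 -93.   85.7  18.5   6.3]
[264. 174.] [482.5  88.1  93.4  21.7  -1.9]
[302. 165.] [552.7 185.6 117.   41.7   3.3]
[313. 152.] [547.3 254.9 115.8  41.9   3.6]
[323. 138.] [542.3 324.5 117.4  42.    3.6]
[333. 126.] [537.6 394.2 117.2  41.8   3.6]
[302.  53.] [219.2 699.6 123.3  43.4   4.5]
grey
```

View pics/crop_top.png

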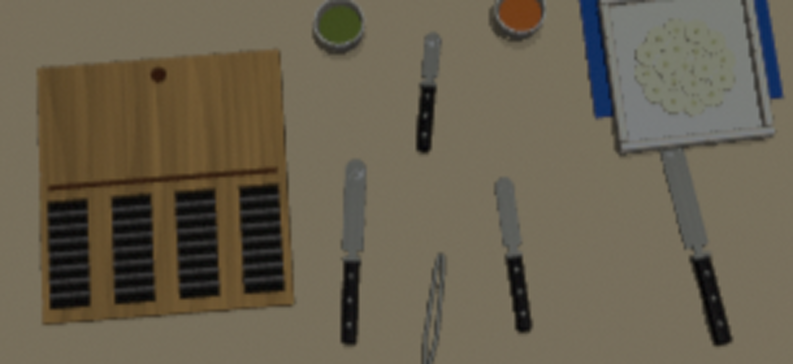

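The crop confirms the lengths: A < B < C < D. In it C's handle is at (350,300), B's at (518,293), A's at (425,118) and D's at (711,300). The tweezers at (432,310) are clutter. Starting with C.

play_rows:
  travel:
    - [0,0,0]
    - [0,0,0]
    - [-0.0276,-0.0381,0]
    - [-0.0276,-0.0381,0]
    - [-0.0276,-0.0381,0]
    - [-0.0276,-0.0381,0]
    - [-0.0276,-0.0381,0]
    - [-0.0276,-0.0381,0]
  roll: [-0.131,-0.131,0,0,0,0,0,0]
  gripper: 0.5

```text
time_s: 0.9
position: [320.8, 319.4, 231.2]
tcp_rot: [-180.0, -0.0, 179.0]
contact_force: [0.6, 0.7, 1.1]
gripper_width: 42.6
gripper_force: 0.0
```

```bash
cat > go.py <<'E'
import sys, numpy as np
from bench import arm
from scipy.spatial.transform import Rotation as Rn
# usage: go.py x y z yaw  -> displacement (m, tool axes after the turn) and roll
s=arm.read_state(); R=Rn.from_euler("xyz",s["tcp_rot"],degrees=True)
print("t",round(s["time_s"],2),"pos",s["position"].round(1),"rot",s["tcp_rot"].round(1),"F",s["contact_force"].round(1),"w",round(s["gripper_width"],1),"gf",round(s["gripper_force"],1))
a=list(map(float,sys.argv[1:])); y=s["tcp_rot"][2]
while a:
    x,yy,z,yaw=a[:4]; a=a[4:]
    ar=np.radians(yaw); Rt=np.array([[np.cos(ar),np.sin(ar),0],[np.sin(ar),-np.cos(ar),0],[0,0,-1]])
    p0=s["position"] if 'p' not in globals() else p
    p=np.array([x,yy,z]); v=Rt.T@(p-p0)/1000
    print("roll",round(-np.radians((yaw-y+180)%360-180),3),"travel",v.round(4),"n50",np.linalg.norm(v)/.05); y=yaw
E
python3 go.py 482 89 60 179 482 89 4 179
```

```text
t 0.9 pos [320.8 319.4 231.2] rot [-180.   -0.  179.] F [0.6 0.7 1.1] w 42.6 gf 0.0
roll -0.0 travel [-0.1652 -0.2275  0.1712] n50 6.5839667622654785
roll -0.0 travel [0.    0.    0.056] n50 1.1199999999999999
```

play_rows:
  travel:
    - [-0.0236,-0.0325,0.02]
    - [-0.0236,-0.0325,0.02]
    - [-0.0236,-0.0325,0.02]
    - [-0.0236,-0.0325,0.02]
    - [-0.0236,-0.0325,0.02]
    - [-0.0236,-0.0325,0.03]
    - [-0.0236,-0.0325,0.04]
    - [0,0,0]
  roll: [0,0,0,0,0,0,0,0]

```text
time_s: 1.7
position: [478.0, 91.6, 61.7]
tcp_rot: [-179.9, -0.4, 178.8]
contact_force: [-1.7, 0.5, -0.2]
gripper_width: 43.0
gripper_force: 0.0
```

```bash
python3 go.py 482 89 4 179; python3 - <<'E'
from h import *
p,d=eyes.read_camera("scene"); c=eyes.get_calibration("scene")
cv2.imwrite("pics/s1.png",cv2.resize(p[100:250,190:340,::-1],(600,600),interpolation=cv2.INTER_CUBIC))
E
```

```text
t 1.7 pos [478.   91.6  61.7] rot [-179.9   -0.4  178.8] F [-1.7  0.5 -0.2] w 43.0 gf 0.0
roll -0.004 travel [-0.004  -0.0025  0.0577] n50 1.1584530015499996
```

View pics/s1.png

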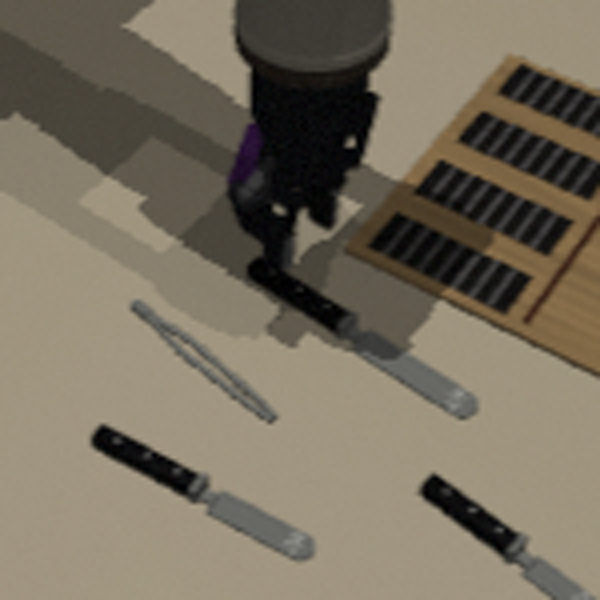

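The gripper stands over C's handle at (300,295) in the crop, fingers astride it. Descending and gripping.

play_rows:
  travel:
    - [0,0,0.02]
    - [0,0,0.02]
    - [0,0,0.01]
    - [0,0,0.006]
    - [0,0,0]
    - [0,0,0]
  roll: [0,0,0,0,0,0]

```text
time_s: 2.35
position: [479.0, 94.9, 10.9]
tcp_rot: [180.0, 0.1, 179.0]
contact_force: [0.4, -0.7, 0.1]
gripper_width: 42.9
gripper_force: 0.0
```

play_rows:
  travel:
    - [0,0,0]
    - [0,0,0]
    - [0,0,0]
    - [0,0,0]
    - [0,0,0]
    - [0,0,0]
  roll: [0,0,0,0,0,0]
  gripper: 0

```text
time_s: 2.95
position: [479.2, 94.6, 11.0]
tcp_rot: [-180.0, 0.1, 179.0]
contact_force: [-1.4, -0.6, 8.2]
gripper_width: 14.7
gripper_force: 58.5
```

```bash
python3 go.py 482 89 60 179  540 325 60 183.8 540 325 14 183.8
```

```text
t 2.95 pos [479.2  94.6  11. ] rot [-1.80e+02  1.00e-01  1.79e+02] F [-1.4 -0.6  8.2] w 14.7 gf 58.5
roll -0.001 travel [-0.0029 -0.0056 -0.049 ] n50 0.988094235903356
roll -0.084 travel [-0.0735  0.2316  0.    ] n50 4.860452653817338
roll -0.0 travel [0.    0.    0.046] n50 0.9199999999999999
```

The grip is shallow because some travel was clipped. I'll reopen, lower and regrip.

play_rows:
  travel:
    - [0,0,0]
    - [0,0,0]
    - [0,0,0]
    - [0,-0.004,0.003]
    - [0,0,0.0035]
    - [0,0,0]
    - [0,0,0]
  roll: [0,0,0,0,0,0,0]
  gripper: 0.5

```text
time_s: 3.65
position: [478.5, 90.6, 3.4]
tcp_rot: [-180.0, -0.0, 179.0]
contact_force: [-0.1, 0.6, 0.2]
gripper_width: 42.8
gripper_force: 0.0
```

play_rows:
  travel:
    - [0,0,0]
    - [0,0,0]
    - [0,0,0]
    - [0,0,0]
    - [0,0,0]
    - [0,0,0]
  roll: [0,0,0,0,0,0]
  gripper: 0

```text
time_s: 4.25
position: [478.8, 90.7, 3.9]
tcp_rot: [-180.0, 0.0, 179.0]
contact_force: [-1.5, 0.0, 5.4]
gripper_width: 15.4
gripper_force: 59.3
```

```bash
python3 go.py 482 89 60 179  540 325 60 183.8 540 325 14 183.8
```

```text
t 4.25 pos [478.8  90.7   3.9] rot [-180.    0.  179.] F [-1.5  0.   5.4] w 15.4 gf 59.3
roll -0.0 travel [-0.0033 -0.0016 -0.0561] n50 1.124289082394374
roll -0.084 travel [-0.0735  0.2316  0.    ] n50 4.860452653817338
roll -0.0 travel [0.    0.    0.046] n50 0.9199999999999999
```

play_rows:
  travel:
    - [0,0,-0.015]
    - [0,0,-0.02]
    - [0,0,-0.021]
    - [-0.0093,0.0287,0]
    - [-0.0093,0.0287,0]
    - [-0.0093,0.0287,0]
    - [-0.0093,0.0287,0]
    - [-0.0093,0.0287,0]
  roll: [0,0,-0.084,0,0,0,0,0]

```text
time_s: 5.05
position: [515.5, 238.2, 59.5]
tcp_rot: [-180.0, -0.0, -176.2]
contact_force: [0.6, -1.7, -0.6]
gripper_width: 15.6
gripper_force: 58.7
```

play_rows:
  travel:
    - [-0.0093,0.0287,0]
    - [-0.0093,0.0287,0]
    - [-0.0093,0.0287,0]
    - [0,0,0]
    - [0,0,0]
  roll: [0,0,0,0,0]

```text
time_s: 5.55
position: [537.3, 324.9, 59.0]
tcp_rot: [-180.0, -0.1, -176.1]
contact_force: [0.3, 0.2, -1.3]
gripper_width: 15.0
gripper_force: 58.8
```

```bash
python3 go.py 537 325 13 183.8; python3 - <<'E'
from h import *
p,d=eyes.read_camera("scene")
cv2.imwrite("pics/s2.png",cv2.resize(p[70:220,230:380,::-1],(600,600),interpolation=cv2.INTER_CUBIC))
E
```

```text
t 5.55 pos [537.3 324.9  59. ] rot [-1.800e+02 -1.000e-01 -1.761e+02] F [ 0.3  0.2 -1.3] w 15.0 gf 58.8
roll 0.001 travel [0.0003 0.0001 0.046 ] n50 0.9201944302962958
```

View pics/s2.png

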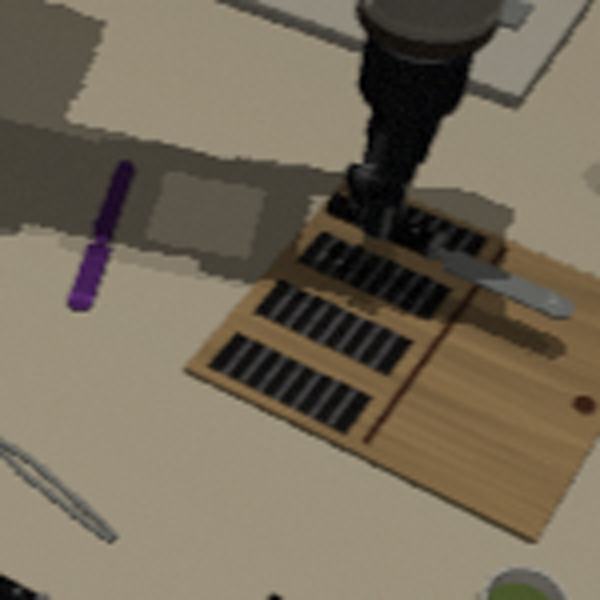

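C (blade at (500,285) in the crop) is held level over pad 2, casting its shadow on the board. Lowering and releasing.

play_rows:
  travel:
    - [0,0,0.012]
    - [0,0,0.015]
    - [0,0,0.01]
    - [0,0,0.006]
    - [0,0,0.0035]
    - [0,0,0]
    - [0,0,0]
  roll: [0,0,0,0,0,0,0]

```text
time_s: 6.3
position: [537.8, 324.7, 13.3]
tcp_rot: [180.0, 0.0, -176.2]
contact_force: [-0.7, 0.1, -1.8]
gripper_width: 15.3
gripper_force: 58.8
```

play_rows:
  travel:
    - [0,0,0]
    - [0,0,0]
    - [0,0,0]
    - [0,0,0]
    - [0,0,-0.02]
    - [0,0,-0.02]
    - [0,0,-0.02]
    - [0,0,0]
  roll: [0,0,0,0,0,0,0,0]
  gripper: 0.5

```text
time_s: 7.1
position: [538.8, 325.2, 76.0]
tcp_rot: [179.9, 0.2, -176.2]
contact_force: [-0.3, -0.1, 0.8]
gripper_width: 42.5
gripper_force: 0.0
```

```bash
python3 go.py  489 -93 60 186.5 489 -93 3.5 186.5
```

```text
t 7.1 pos [538.8 325.2  76. ] rot [ 179.9    0.2 -176.2] F [-0.3 -0.1  0.8] w 42.5 gf 0.0
roll -0.047 travel [ 0.0968 -0.4099  0.016 ] n50 8.42985275216789
roll -0.0 travel [0.     0.     0.0565] n50 1.13
```

play_rows:
  travel:
    - [0.0081,-0.0342,0]
    - [0.0081,-0.0342,0]
    - [0.0081,-0.0342,0]
    - [0.0081,-0.0342,0]
    - [0.0081,-0.0342,0]
    - [0.0081,-0.0342,0]
    - [0.0081,-0.0342,0]
    - [0.0081,-0.0342,0]
  roll: [-0.047,0,0,0,0,0,0,0]

```text
time_s: 7.9
position: [501.9, 44.4, 72.6]
tcp_rot: [-180.0, -0.0, -173.5]
contact_force: [2.0, -0.0, -0.2]
gripper_width: 42.8
gripper_force: 0.0
```

play_rows:
  travel:
    - [0.0081,-0.0342,0]
    - [0.0081,-0.0342,0]
    - [0.0081,-0.0342,0]
    - [0.0081,-0.0342,0.014]
    - [0,0,0]
    - [0,0,0]
  roll: [0,0,0,0,0,0]

```text
time_s: 8.5
position: [485.4, -94.3, 58.5]
tcp_rot: [180.0, -0.1, -173.6]
contact_force: [-0.3, 0.5, 0.9]
gripper_width: 42.8
gripper_force: 0.0
```

```bash
python3 go.py  489 -93 3.5 186.5; python3 - <<'E'
from h import *
p,d=eyes.read_camera("top");c=eyes.get_calibration("top")
m=cv2.morphologyEx((p.max(2)<50).astype(np.uint8),cv2.MORPH_CLOSE,np.ones((3,3)))
cv2.imwrite("pics/t2.png",cv2.resize(p[90:230,95:400,::-1],None,fx=2.6,fy=2.6,interpolation=cv2.INTER_CUBIC))
E
```

```text
t 8.5 pos [485.4 -94.3  58.5] rot [ 1.800e+02 -1.000e-01 -1.736e+02] F [-0.3  0.5  0.9] w 42.8 gf 0.0
roll -0.002 travel [-0.0038  0.0009  0.055 ] n50 1.1034100976359393
```

View pics/t2.png

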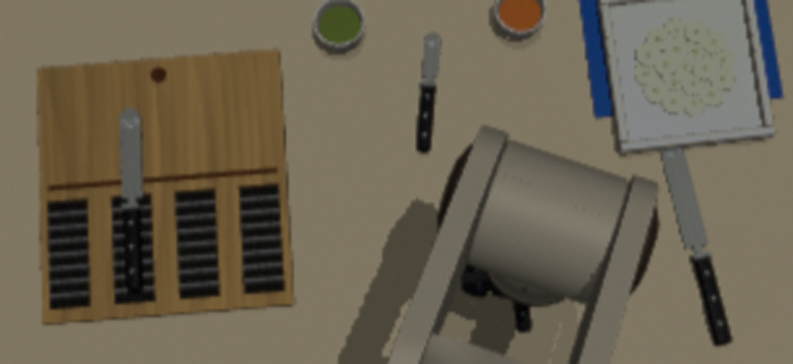

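C lies centred on pad 2 with its handle at (133,250), and the gripper is over B at (522,315). Grasping B.

play_rows:
  travel:
    - [-0.003,0,0.01]
    - [0,0,0.013]
    - [0,0,0.013]
    - [0,0,0.01]
    - [0,0,0.006]
    - [0,0,0.003]
    - [0,0,0]
    - [0,0,0]
  roll: [0,0,0,0,0,0,0,0]

```text
time_s: 9.35
position: [489.0, -93.6, 4.5]
tcp_rot: [-180.0, 0.0, -173.5]
contact_force: [-0.4, 0.4, 0.8]
gripper_width: 42.7
gripper_force: 0.0
```

play_rows:
  travel:
    - [0,0,0]
    - [0,0,0]
    - [0,0,0]
    - [0,0,0]
    - [0,0,0]
    - [0,0,0]
  roll: [0,0,0,0,0,0]
  gripper: 0

```text
time_s: 9.95
position: [489.1, -93.7, 4.7]
tcp_rot: [-180.0, 0.1, -173.5]
contact_force: [-1.1, 0.9, 7.2]
gripper_width: 14.0
gripper_force: 59.5
```

```bash
python3 go.py 487 -93 65 186.5 543 255 65 183.8 543 255 12.5 183.8
```

```text
t 9.95 pos [489.1 -93.7   4.7] rot [-1.800e+02  1.000e-01 -1.735e+02] F [-1.1  0.9  7.2] w 14.0 gf 59.5
roll -0.0 travel [ 0.002   0.0009 -0.0603] n50 1.20642192053156
roll 0.047 travel [-0.0789  0.3435  0.    ] n50 7.049538992019264
roll -0.0 travel [0.     0.     0.0525] n50 1.0499999999999998
```

play_rows:
  travel:
    - [0,0,-0.015]
    - [0,0,-0.022]
    - [0,0,-0.023]
    - [-0.0078,0.0344,0]
    - [-0.0078,0.0344,0]
    - [-0.0078,0.0344,0]
    - [-0.0078,0.0344,0]
    - [-0.0078,0.0344,0]
  roll: [0,0,0.047,0,0,0,0,0]

```text
time_s: 10.75
position: [516.3, 82.1, 64.3]
tcp_rot: [-180.0, 0.0, -176.2]
contact_force: [0.1, -0.8, -0.4]
gripper_width: 14.0
gripper_force: 58.7
```

play_rows:
  travel:
    - [-0.0078,0.0344,0]
    - [-0.0078,0.0344,0]
    - [-0.0078,0.0344,0]
    - [-0.0078,0.0344,0]
    - [-0.0078,0.0344,0]
    - [0,0,0]
    - [0,0,0]
  roll: [0,0,0,0,0,0,0]

```text
time_s: 11.45
position: [543.5, 255.3, 63.8]
tcp_rot: [-180.0, -0.0, -176.1]
contact_force: [-0.1, -0.3, -0.3]
gripper_width: 14.3
gripper_force: 58.7
```

```bash
python3 go.py 544 255 13 183.8
```

```text
t 11.45 pos [543.5 255.3  63.8] rot [-180.    -0.  -176.1] F [-0.1 -0.3 -0.3] w 14.3 gf 58.7
roll 0.001 travel [-0.0005 -0.0004  0.0508] n50 1.0158462229691454
```

play_rows:
  travel:
    - [0,0,0.012]
    - [0,0,0.015]
    - [0,0,0.012]
    - [0,0,0.007]
    - [0,0,0.0045]
    - [0,0,0]
    - [0,0,0]
  roll: [0,0,0,0,0,0,0]

```text
time_s: 12.15
position: [544.0, 254.8, 13.6]
tcp_rot: [-180.0, 0.0, -176.2]
contact_force: [-0.4, -0.5, 0.1]
gripper_width: 14.1
gripper_force: 58.8
```

play_rows:
  travel:
    - [0,0,0]
    - [0,0,0]
    - [0,0,0]
    - [0,0,0]
    - [0,0,-0.015]
    - [0,0,-0.02]
    - [0,0,-0.02]
    - [0,0,0]
  roll: [0,0,0,0,0,0,0,0]
  gripper: 0.5

```text
time_s: 12.95
position: [545.3, 255.4, 72.5]
tcp_rot: [179.9, 0.3, -176.2]
contact_force: [-0.2, 0.5, 0.3]
gripper_width: 42.6
gripper_force: 0.0
```

```bash
python3 go.py  683 6 60 175 
```

```text
t 12.95 pos [545.3 255.4  72.5] rot [ 179.9    0.3 -176.2] F [-0.2  0.5  0.3] w 42.6 gf 0.0
roll 0.154 travel [-0.159  -0.2365  0.0125] n50 5.703857819070173
```

play_rows:
  travel:
    - [0,0,0]
    - [0,0,0]
    - [-0.0201,-0.0296,0]
    - [-0.0201,-0.0296,0]
    - [-0.0201,-0.0296,0]
    - [-0.0201,-0.0296,0]
    - [-0.0201,-0.0296,0]
    - [-0.0201,-0.0296,0]
  roll: [0.077,0.077,0,0,0,0,0,0]

```text
time_s: 13.75
position: [648.9, 66.0, 68.9]
tcp_rot: [-180.0, 0.0, 175.0]
contact_force: [-0.2, 1.0, 0.7]
gripper_width: 43.0
gripper_force: 0.0
```

play_rows:
  travel:
    - [-0.0201,-0.0296,0.004]
    - [-0.0201,-0.0296,0.004]
    - [0,0,0]
    - [0,0,0]
  roll: [0,0,0,0]

```text
time_s: 14.15
position: [683.1, 4.3, 60.4]
tcp_rot: [180.0, -0.0, 174.9]
contact_force: [0.4, 0.3, 0.6]
gripper_width: 42.8
gripper_force: 0.0
```

```bash
python3 go.py  683 6 4 175; python3 - <<'E'
from h import *
p,d=eyes.read_camera("scene")
cv2.imwrite("pics/s3.png",cv2.resize(p[80:260,220:400,::-1],(600,600),interpolation=cv2.INTER_CUBIC))
E
```

```text
t 14.15 pos [683.1   4.3  60.4] rot [180.   -0.  174.9] F [0.4 0.3 0.6] w 42.8 gf 0.0
roll -0.002 travel [0.0003 0.0016 0.0564] n50 1.1283913730854578
```

View pics/s3.png

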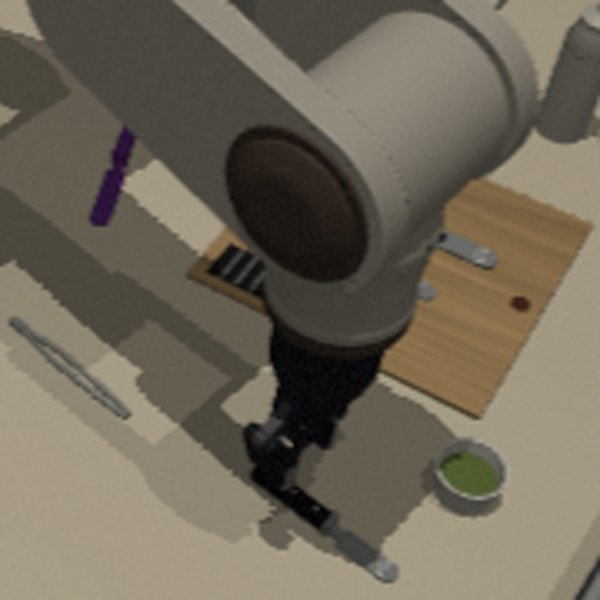

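The gripper is over A's handle at (290,495) in the crop. B and C lie on the board, their blade tips visible at (425,290) and (480,250). Grasping A.

play_rows:
  travel:
    - [0,0.001,0.012]
    - [0,0,0.013]
    - [0,0,0.013]
    - [0,0,0.01]
    - [0,0,0.006]
    - [0,0,0.0025]
    - [0,0,0]
    - [0,0,0]
  roll: [0,0,0,0,0,0,0,0]

```text
time_s: 15.0
position: [683.6, 5.8, 4.5]
tcp_rot: [-180.0, 0.0, 175.0]
contact_force: [-0.8, 0.7, -0.3]
gripper_width: 42.8
gripper_force: 0.0
```

play_rows:
  travel:
    - [0,0,0]
    - [0,0,0]
    - [0,0,0]
    - [0,0,0]
    - [0,0,0]
    - [0,0,0]
  roll: [0,0,0,0,0,0]
  gripper: 0

```text
time_s: 15.6
position: [683.7, 5.8, 4.8]
tcp_rot: [-180.0, 0.1, 175.0]
contact_force: [-1.3, 0.3, 5.4]
gripper_width: 14.2
gripper_force: 59.2
```

```bash
python3 go.py 683 6 65 175 548 186 65 183.8
```

```text
t 15.6 pos [683.7   5.8   4.8] rot [-1.80e+02  1.00e-01  1.75e+02] F [-1.3  0.3  5.4] w 14.2 gf 59.2
roll -0.001 travel [ 0.0007  0.0001 -0.0602] n50 1.2046621803721929
roll -0.154 travel [0.1228 0.1886 0.    ] n50 4.5
```

play_rows:
  travel:
    - [0,0,-0.015]
    - [0,0,-0.022]
    - [0,0,-0.023]
    - [0,0,0]
    - [0.0153,0.0236,0]
    - [0.0153,0.0236,0]
    - [0.0153,0.0236,0]
    - [0.0153,0.0236,0]
  roll: [0,0,-0.077,-0.077,0,0,0,0]

```text
time_s: 16.4
position: [615.4, 96.8, 65.1]
tcp_rot: [-180.0, 0.0, -176.2]
contact_force: [1.2, 0.7, -0.5]
gripper_width: 14.4
gripper_force: 58.6
```

play_rows:
  travel:
    - [0.0153,0.0236,0]
    - [0.0153,0.0236,0]
    - [0.0153,0.0236,0]
    - [0.0153,0.0236,0]
    - [0,0,0]
    - [0,0,0]
  roll: [0,0,0,0,0,0]

```text
time_s: 17.0
position: [548.9, 186.5, 65.1]
tcp_rot: [-180.0, 0.1, -176.1]
contact_force: [0.2, -0.1, -0.9]
gripper_width: 14.3
gripper_force: 58.6
```

```bash
python3 go.py 548 186 13 183.8
```

```text
t 17.0 pos [548.9 186.5  65.1] rot [-1.800e+02  1.000e-01 -1.761e+02] F [ 0.2 -0.1 -0.9] w 14.3 gf 58.6
roll 0.001 travel [ 0.0009 -0.0004  0.0521] n50 1.0414450776012862
```

play_rows:
  travel:
    - [0,0,0.012]
    - [0,0,0.015]
    - [0,0,0.012]
    - [0,0,0.008]
    - [0,0,0.0045]
    - [0,0,0]
    - [0,0,0]
  roll: [0,0,0,0,0,0,0]

```text
time_s: 17.7
position: [548.8, 186.0, 12.7]
tcp_rot: [-180.0, -0.0, -176.2]
contact_force: [-4.0, -1.5, 6.6]
gripper_width: 14.1
gripper_force: 59.4
```

play_rows:
  travel:
    - [0,0,0]
    - [0,0,0]
    - [0,0,0]
    - [0,0,0]
    - [0,0,-0.015]
    - [0,0,-0.02]
    - [0,0,-0.02]
    - [0,0,0]
  roll: [0,0,0,0,0,0,0,0]
  gripper: 0.5

```text
time_s: 18.5
position: [550.2, 186.5, 71.4]
tcp_rot: [180.0, 0.3, -176.2]
contact_force: [1.1, 0.7, 0.2]
gripper_width: 42.8
gripper_force: 0.0
```

```bash
python3 go.py  480 -298 60 191.6 
```

```text
t 18.5 pos [550.2 186.5  71.4] rot [ 180.     0.3 -176.2] F [1.1 0.7 0.2] w 42.8 gf 0.0
roll -0.136 travel [ 0.1662 -0.4605  0.0114] n50 9.794095214493982
```

play_rows:
  travel:
    - [0,0,0]
    - [0.0117,-0.0329,0]
    - [0.0117,-0.0329,0]
    - [0.0117,-0.0329,0]
    - [0.0117,-0.0329,0]
    - [0.0117,-0.0329,0]
    - [0.0117,-0.0329,0]
    - [0.0117,-0.0329,0]
  roll: [-0.136,0,0,0,0,0,0,0]

```text
time_s: 19.3
position: [514.3, -57.2, 68.0]
tcp_rot: [-180.0, 0.0, -168.4]
contact_force: [-0.1, -0.3, 0.1]
gripper_width: 42.8
gripper_force: 0.0
```

play_rows:
  travel:
    - [0.0117,-0.0329,0]
    - [0.0117,-0.0329,0]
    - [0.0117,-0.0329,0]
    - [0.0117,-0.0329,0]
    - [0.0117,-0.0329,0]
    - [0.0117,-0.0329,0.005]
    - [0.0117,-0.0329,0.005]
    - [0,0,0]
  roll: [0,0,0,0,0,0,0,0]

```text
time_s: 20.1
position: [479.8, -301.2, 57.2]
tcp_rot: [-180.0, -0.0, -168.6]
contact_force: [0.0, 0.9, -0.8]
gripper_width: 42.6
gripper_force: 0.0
```

```bash
python3 go.py  480 -298 4.5 191.6; python3 - <<'E'
from h import *
p,d=eyes.read_camera("scene"); c=eyes.get_calibration("scene")
m=cv2.morphologyEx((p.max(2)<50).astype(np.uint8),cv2.MORPH_CLOSE,np.ones((3,3)))
a=p[60:390,130:390,::-1]
cv2.imwrite("pics/s4.png",cv2.resize(a,None,fx=1.8,fy=1.8,interpolation=cv2.INTER_CUBIC))
E
```

```text
t 20.1 pos [ 479.8 -301.2   57.2] rot [-180.    -0.  -168.6] F [ 0.   0.9 -0.8] w 42.6 gf 0.0
roll -0.003 travel [-0.0009  0.0031  0.0527] n50 1.0568085529813316
```

View pics/s4.png

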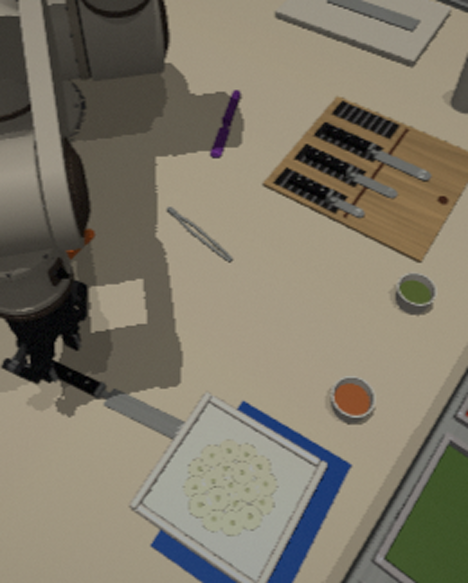

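A, B and C lie on pads 4, 3 and 2, at (320,190), (345,165) and (370,145) in the crop. The gripper is over D's handle at (60,375), whose blade still runs under the plate. Descending onto D.

play_rows:
  travel:
    - [0,0.001,0.01]
    - [0,0,0.013]
    - [0,0,0.012]
    - [0,0,0.01]
    - [0,0,0.006]
    - [0,0,0.0025]
    - [0,0,0]
    - [0,0,0]
  roll: [0,0,0,0,0,0,0,0]

```text
time_s: 20.95
position: [480.7, -297.1, 4.5]
tcp_rot: [-180.0, 0.0, -168.4]
contact_force: [0.6, 0.2, 0.5]
gripper_width: 42.5
gripper_force: 0.0
```

play_rows:
  travel:
    - [0,0,0]
    - [0,0,0]
    - [0,0,0]
    - [0,0,0]
    - [0,0,0]
    - [0,0,0]
  roll: [0,0,0,0,0,0]
  gripper: 0

```text
time_s: 21.55
position: [480.8, -297.2, 4.8]
tcp_rot: [-180.0, 0.0, -168.4]
contact_force: [-1.0, 1.4, 5.2]
gripper_width: 15.9
gripper_force: 59.4
```

Gripped. Now drawing it straight back along the knife's axis (tool +x) by 56 mm.

play_rows:
  travel:
    - [0.004,0,0]
    - [0.006,0,0]
    - [0.008,0,0]
    - [0.008,0,0]
    - [0.008,0,0]
    - [0.008,0,0]
    - [0.008,0,0]
    - [0.006,0,0]
  roll: [0,0,0,0,0,0,0,0]

```text
time_s: 22.35
position: [425.6, -308.6, 4.8]
tcp_rot: [-179.9, 0.1, -168.4]
contact_force: [3.1, 1.1, 5.4]
gripper_width: 16.0
gripper_force: 59.4
```

```bash
python3 go.py 426 -308 70 191.6 533 394.5 70 183.8; python3 - <<'E'
from h import *
c=eyes.get_calibration("top")
for q in (np.load("pics/top0.npz")["p"],eyes.read_camera("top")[0]):
    for b in blobs(q,c,(q.min(2)>115),21,600):
        if -400<b[1][1]<-200: print("plate",*b)
p=eyes.read_camera("scene")[0]
cv2.imwrite("pics/s5.png",cv2.resize(p[200:384,100:360,::-1],None,fx=2,fy=2))
E
```

```text
t 22.35 pos [ 425.6 -308.6    4.8] rot [-1.799e+02  1.000e-01 -1.684e+02] F [3.1 1.1 5.4] w 16.0 gf 59.4
roll -0.001 travel [-0.0005  0.0005 -0.0652] n50 1.3049910573750405
roll 0.136 travel [-0.1533  0.6939  0.    ] n50 14.212040669798267
plate [357. 125.] [ 730.  -282.   164.   160.3  -84.2]
plate [358. 118.] [ 730.9 -281.9  165.6  164.4  -84.5]
```

View pics/s5.png

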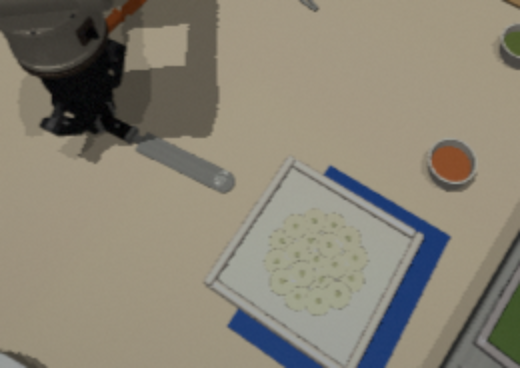

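The blade is out, its tip at (222,180) in the crop, clear of the plate edge at (240,230). The plate is unmoved. Lifting and carrying D to pad 1.

play_rows:
  travel:
    - [0,0,-0.015]
    - [0,0,-0.022]
    - [0,0,-0.028]
    - [-0.0077,0.0347,0]
    - [-0.0077,0.0347,0]
    - [-0.0077,0.0347,0]
    - [-0.0077,0.0347,0]
    - [-0.0077,0.0347,0]
  roll: [0,0,0.136,0,0,0,0,0]

```text
time_s: 23.25
position: [452.2, -131.2, 69.0]
tcp_rot: [-180.0, -0.0, -176.2]
contact_force: [0.9, -0.0, -0.5]
gripper_width: 16.1
gripper_force: 58.8
```

play_rows:
  travel:
    - [-0.0077,0.0347,0]
    - [-0.0077,0.0347,0]
    - [-0.0077,0.0347,0]
    - [-0.0077,0.0347,0]
    - [-0.0077,0.0347,0]
    - [-0.0077,0.0347,0]
    - [-0.0077,0.0347,0]
    - [-0.0077,0.0347,0]
  roll: [0,0,0,0,0,0,0,0]

```text
time_s: 24.05
position: [495.4, 149.7, 69.0]
tcp_rot: [-180.0, -0.0, -176.2]
contact_force: [1.6, -0.2, -0.7]
gripper_width: 16.0
gripper_force: 58.8
```

play_rows:
  travel:
    - [-0.0077,0.0347,0]
    - [-0.0077,0.0347,0]
    - [-0.0077,0.0347,0]
    - [-0.0077,0.0347,0]
    - [-0.0077,0.0347,0]
    - [-0.0077,0.0347,0]
    - [-0.0077,0.0347,0]
    - [0,0,0]
  roll: [0,0,0,0,0,0,0,0]

```text
time_s: 24.85
position: [533.1, 397.5, 68.4]
tcp_rot: [180.0, -0.0, -176.1]
contact_force: [0.1, -0.6, -0.3]
gripper_width: 16.0
gripper_force: 58.9
```

```bash
python3 go.py 534 394.5 13 183.8; python3 - <<'E'
from h import *
p=eyes.read_camera("scene")[0]
cv2.imwrite("pics/s6.png",cv2.resize(p[50:220,230:400,::-1],(600,600),interpolation=cv2.INTER_CUBIC))
E
```

```text
t 24.85 pos [533.1 397.5  68.4] rot [ 180.    -0.  -176.1] F [ 0.1 -0.6 -0.3] w 16.0 gf 58.9
roll 0.002 travel [-0.0007 -0.0031  0.0554] n50 1.1101280303317884
```

View pics/s6.png

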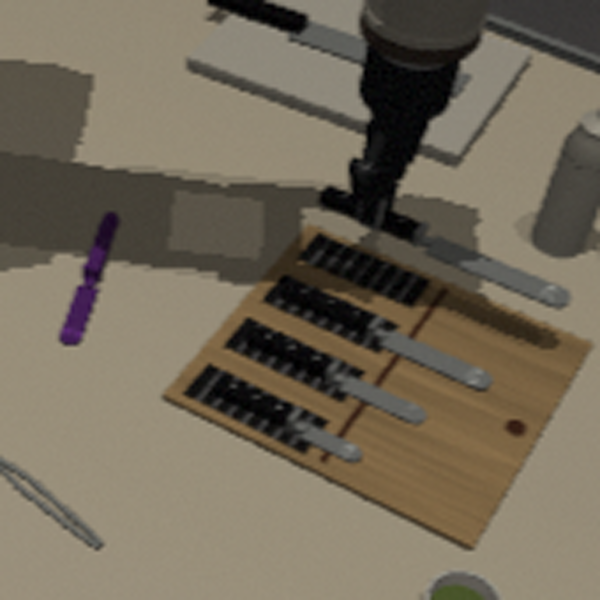

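A, B and C lie in order at (250,405), (300,350) and (340,310) in the crop, and D (blade at (500,275)) hangs level above pad 1. Lowering it.

play_rows:
  travel:
    - [0,-0.001,0.014]
    - [0,0,0.016]
    - [0,0,0.012]
    - [0,0,0.008]
    - [0,0,0.005]
    - [0,0,0]
    - [0,0,0]
  roll: [0,0,0,0,0,0,0]

```text
time_s: 25.6
position: [533.7, 393.5, 14.2]
tcp_rot: [180.0, 0.0, -176.2]
contact_force: [0.1, 0.0, -1.3]
gripper_width: 16.2
gripper_force: 58.9
```

play_rows:
  travel:
    - [0,0,0]
    - [0,0,0]
    - [0,0,0]
    - [0,0,0]
    - [0,0,-0.015]
    - [0,0,-0.02]
    - [0,0,-0.03]
    - [0,0,-0.03]
  roll: [0,0,0,0,0,0,0,0]
  gripper: 0.5

```text
time_s: 26.4
position: [533.4, 393.4, 111.2]
tcp_rot: [180.0, 0.0, -176.2]
contact_force: [1.1, -1.0, 0.8]
gripper_width: 42.7
gripper_force: 0.0
```

play_rows:
  travel:
    - [0.03,0,-0.02]
    - [0.03,0,-0.02]
    - [0.03,0,-0.02]
    - [0.03,0,-0.02]
    - [0.03,0,0]
    - [0.03,0,0]
    - [0.03,0,0]
    - [0,0,0]
  roll: [0,0,0,0,0,0,0,0]

```text
time_s: 27.2
position: [321.3, 379.6, 190.7]
tcp_rot: [179.9, 0.0, -176.1]
contact_force: [-0.1, 1.1, -0.4]
gripper_width: 42.7
gripper_force: 0.0
```

```bash
python3 - <<'E'
from h import *
p=eyes.read_camera("top")[0];c=eyes.get_calibration("top")
for b in blobs(p,c,(p.min(2)>115),21,600):
    if -400<b[1][1]<-200: print("plate",*b)
cv2.imwrite("pics/t7.png",cv2.resize(p[90:230,95:400,::-1],None,fx=2.6,fy=2.6,interpolation=cv2.INTER_CUBIC))
E
```

```text
plate [355. 117.] [ 730.  -282.   164.   161.   -84.2]
```

View pics/t7.png

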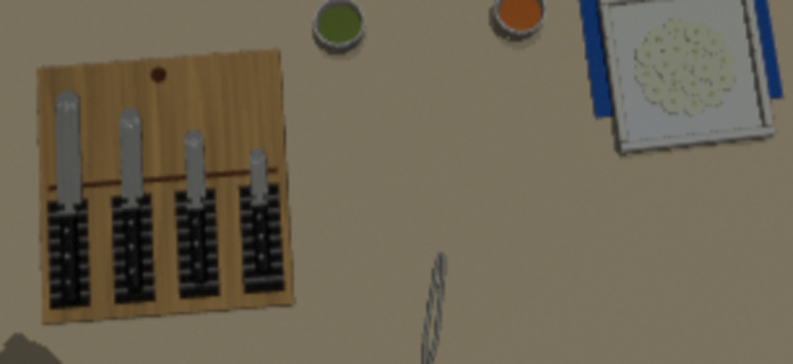

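All four handles are centred on their pads, D (68,255), C (133,250), B (198,245) and A (262,238), with blades straight along the board. The plate is unmoved and the gripper is clear.

```bash
python3 -c "
from bench import finish_job
print(finish_job())"
```

```text
the job is handed in; nothing more can be done
None
```

The job is handed in at about 27 s of the 96 s allowed: knives A, B, C and D lie centred on pads 4, 3, 2 and 1, blades pointing away from the robot. The longest was drawn out with no measurable shift of the plate. `finish_job()` returned no verdict, so this rests on the last top-camera view.

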